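# Pin the flask shaker's arm, then hold a round flask down in its sprung ring

### The job

On the geology bench, first make the shaker's arm safe: push the headed hinge pin that stands proud of the clevis all the way home. Then take the stoppered round-bottomed flask out of its cork ring, set it upright in the shaker's sprung steel ring, press it down until the springs are close to the bottom of their travel and keep it pressed: finish while still holding it down, pushing on the flask and not on the ring. Leave the conical flask, the two boxed specimens and the drill core where they are.

Things in the scene. Friction and masses are not known exactly. Their poses are not given: they have to be found in the camera images.
- shaker: flask shaker, fixed, on the left or right of the bench, turned up to 30 degrees. On a grey base plate 130 x 305 mm stand in a row along its y axis: the sprung ring (y = -85 mm), an arm, a steel fork with the hinge pin (y = +30 mm, fork top 66 mm above the bench) and a white housing with a black dial (y = +75 to +165 mm, 74 mm high). Origin on the bench; x across the plate, z up
- pin_head (a point): centre of the flat top of the steel hinge pin's head. Pin upright: shank 8 mm in diameter, head 20 mm in diameter, 8 mm thick. Its tip starts in the aligned holes with the head 17 to 25 mm above the fork; it slides straight down with about 5 N of friction and stays where left. When home, the head rests on the fork and its top is 74 mm above the bench
- pin (a joint): how far the pin has been pushed in, m: 0 = fully proud, 0.025 = home, head on the fork (a hard stop)
- cradle_top (a point): centre of the upper face of the sprung steel ring, moving with it: 80 mm outside, 48 mm opening, 14 mm thick, level, top 88.5 mm above the bench when free. It moves only straight down on three springs: 18 mm to a hard stop, about 4 N to start it, rising 0.65 N per mm to about 16 N at the stop; springs back when let go. z up
- cradle (a joint): how far the ring is pressed down, m: 0 = up, 0.018 = at the stop
- flask_neck (a point): mid-neck of the loose round-bottomed glass flask (0.13 to 0.21 kg), the place to grip, 86 mm above its lowest point, on the axis; z up along the neck. Flask 121 mm high: bulb 64 mm in diameter, neck 22 mm in diameter from 64 to 101 mm up, a 28 mm lip at 101 to 105 mm, a dark stopper 26 mm in diameter up to 121 mm
- flask_bulb (a point): centre of the flask's bulb (32 mm above its lowest point, 54 mm below the neck point). Seated in the sprung ring it lies about 21 mm above the ring's upper face, on the ring's axis
- cork_ring: cork ring, fixed on the tray, in which the flask stands at first: 74 mm outside, 44 mm opening, 20 mm high. Origin at the centre of its underside
- tray: shallow grey tray fixed on the bench, 270 x 260 mm, floor 4 mm, rim 12 mm high, on the other side of the bench from the shaker; it carries the cork ring, the conical flask and one specimen box. Origin under its centre
- conical_mid (a point): a bystander: stoppered conical flat-bottomed flask, 68 mm wide at the foot, 107 mm high; point at half height
- specimen_a_mid (a point): a bystander on the tray: white open card box 66 x 66 mm with a rock, 50 mm high in all; point 20 mm up at its centre
- specimen_b_mid (a point): a bystander: the same kind of box with a rock, on the robot's side of the shaker; point 20 mm up at its centre
- core_center (a point): a bystander: stone drill core standing upright beyond the shaker, 40 mm in diameter, 70 mm high; its centre
Not all that is in view belongs to the job. What is shaped like the part that bears flask_neck but green or yellow is not meant.

How it is judged:
By the outcome, as a careful person would: the job done as asked, in the order asked, and still so for the second after the job is handed in, while the arm keeps its last pose, push and grip.
It also fails if it takes over 51 s, if anything falls off the work surface, if the arm or the gripper's body presses on something with over 40 N, if the wrist force passes 120 N, or if a joint passes its speed limit or range.

### The arm

A 6-joint arm with a two-finger parallel gripper is mounted at the origin on the work surface. World frame = base frame: x ahead of the robot, y to its left, z up, the work surface at z = 0. Lengths are in m, angles in rad, forces in N, time in s.
With the tool pointing down it reaches from about 0.325 to 0.925 m from the base axis. Payload 3.1 kg.
Tool frame: the origin (TCP) lies midway between the tips of the shut fingers; the grasp point (between the pads) lies 19 mm behind it; z points along the fingers, y is the line along which they close (so a half turn about z gives the same grasp; the last joint's range is limited). The gripper opens to 85 mm and grips with 20 to 120 N. Pads are 22 mm wide; open, the fingers measure 114 mm over their backs; the gripper's body (76 mm by 85 mm) begins 54 mm behind the grasp point. The pads swing forward as they close: fully open they stand 13 mm farther back than shut.
Start: joints at [-1.364, 0.217, 1.613, -0, 1.311, -0.112], TCP at [0.196, -0.594, 0.231] pointing down, gripper open.
Joint ranges: [-2.75, 2.75], [-0.78, 2.1], [0.31, 2.55], [-1.13, 4.27], [0.13, 2.63], [-2.58, 2.58]. Speed limits (rad/s): [2.79, 2.79, 3.14, 3.14, 3.14, 3.14].

### API

Orientations are given as a unit quaternion [x, y, z, w].
In Python, from plant import r gives the robot as it stands. The module is installed in compiled form; this text tells all that it offers.
- The arm moves only by the tool jog_arm, never from a script. Its argument "increments" is a list that holds one entry, the list of rows, each a list of 7 numbers: the gripper's target within -1 to 1 (fully open at 1, half-way at 0, shut at -1), then the shift along the tool's x, y, z each as a share of 300 mm, from -1 to 1, then the turn, a rotation vector about the tool's x, y, z each as a share of 2 pi rad, from -1 to 1. A call has 1 to 5 rows; each row is the pose to reach, as a shift and turn from the pose commanded when the call began, along the tool's axes at that moment, turning the shorter way round; what a row does not reach only later rows make up. A row lasts 1/12 s, in which the tool goes at most 41.7 mm and 7.16 degrees, less where a joint would pass 70% of its speed; a pose out of reach is approached as far as the arm can. A call with a number of a shift or a turn outside -1 to 1 is refused whole. A call with a gripper value outside its range is refused whole. The fingers move at their own pace and stop on an object; "squeeze" is the grip in N (left out, the last holds). Time passes only in rows, so rows that repeat a pose let the fingers close. It gives the time, the measured TCP pose, the force, the opening and the grip force at its end, in the units of the state.
- r.get_state(): the state, without advancing time (a new reading comes with each control period).
- r.read_camera(name): name is "scene" or "top" or "wrist"; returns a dict with "frame" (420x560x3 uint8, red, green, blue), "range_z" (420x560 float32, m along the optical axis (not along the pixel's ray), 0 where there is no reading), "mtx" (3x3 intrinsics, pixels), "world_from_camera" (4x4, takes a point from camera to world coordinates). Camera axes: x right, y up, looking along -z (the intrinsics and any distortion apply to the point x, -y, -z); pixel columns grow to the right and rows downward; lengths in m; the calibration is good to about 2 mm. A picture is of the moment at which its call begins.
- r.hand_in(): hands the job in; it is judged then, once.
Trained networks look in a picture, given as the dict that the camera call returned (one of the last four; its "shot" number tells which), for a name from the list of things; names that differ only in an ending like _2 or _b are one class to them, and where a whole thing is asked for, a point or a joint stands for the part that bears it (a point fixed in the world has none). Each returns a list of dicts, best first, with "confidence" (0 to 1); they miss things now and then, are a little off and sometimes report something else, mostly with a low value. They report only what shows in the picture. A call takes as long as a camera call. They do not tell look-alikes from the thing itself.
- r.spot_in(picture, target): "position" ([column, row] in pixels, amid what is visible of it).
The state is a dict: "clock": time; "joint_positions": joint angles; "qvel": joint speeds; "tau": joint torques, N m; "ee_pos": TCP position; "eef_rot": TCP orientation; "ft_force": force on the tool from outside, world axes, zero at the start; "torque": the same for the moment, N m; "width": finger opening in m; "grasp_force": force on a finger pad.
Only numpy, scipy, OpenCV 4.12 (cv2) and the standard library are available. Lean on these libraries where they do the work, as an engineer would, in place of code of your own. Each camera call takes 0.05 s, during which the arm holds its last target. There are 200 camera calls.

## Working session

There is one attempt and no reset: what is moved stays moved. The work goes in short steps, Python scripts to look and compute and a tool call to move; the robot and the scene stay as the last step left them, time stands still between calls to the robot, and variables do not carry over. Pictures are saved under pics/ and viewed, at most 10 in all, crops included, and the job is handed in when it is done.

Besides the shell and the picture viewer there is one more tool, called in YAML: its name, and indented under it one key for each argument. jog_arm: Moves the arm, as the interface text tells. Shift numbers are shares of 300 mm and turn numbers shares of 2 pi rad, none past 1 either way. Its arguments: {"type":"object","properties":{"increments":{"type":"array","items":{"type":"array","items":{"type":"array","items":{"type":"number"}}}},"squeeze":{"type":"number"}},"required":["increments"]}

```bash
mkdir -p pics
cat > h.py <<'E'
import numpy as np, cv2
from plant import r
from scipy.spatial.transform import Rotation as R
def pt(p,c,rw,z=None):
    K=p["mtx"];T=p["world_from_camera"]
    d=np.array([(c-K[0,2])/K[0,0],-(rw-K[1,2])/K[1,1],-1.])
    o=T[:3,3];w=T[:3,:3]@d
    if z is not None: return o+w*(z-o[2])/w[2]
    return o+w*p["range_z"][int(round(rw)),int(round(c))]
def cloud(p):
    K=p["mtx"];T=p["world_from_camera"];Z=p["range_z"]
    v,u=np.mgrid[:Z.shape[0],:Z.shape[1]]
    C=np.stack([(u-K[0,2])/K[0,0]*Z,-(v-K[1,2])/K[1,1]*Z,-Z],-1)
    return C@T[:3,:3].T+T[:3,3]
def save(p,n): cv2.imwrite(f"pics/{n}.png",p["frame"][...,::-1])
E
python3 - <<'E'
from h import *
np.set_printoptions(precision=4,suppress=True)
print(r.get_state())
for c in ["top","scene"]:
    p=r.read_camera(c);save(p,c+"0");np.savez(f"{c}0.npz",**{k:v for k,v in p.items() if isinstance(v,np.ndarray)})
    for t in ["shaker","pin_head","cradle_top","flask_neck","flask_bulb","cork_ring","tray","conical_mid","specimen_a_mid","core_center"]:
        for d in r.spot_in(p,t)[:3]:
            q=d["position"];print(c,t,np.round(q),round(d["confidence"],2),pt(p,*q))
E
```

```text
{'clock': 0.0, 'joint_positions': array([-1.3642,  0.2178,  1.615 , -0.    ,  1.3113, -0.1122]), 'qvel': array([ 0.0003,  0.0012,  0.0007, -0.0009, -0.002 ,  0.001 ]), 'tau': array([  0.0003, -39.6844, -30.3851,  -0.    ,   0.0098,  -0.    ]), 'ee_pos': array([ 0.1957, -0.5927,  0.2299]), 'eef_rot': array([ 0.9873,  0.1587, -0.0001, -0.0012]), 'ft_force': array([ 0.0921, -0.3712,  0.7936]), 'torque': array([-0.0363,  0.0306,  0.0041]), 'grasp_force': 0.0, 'width': 0.08556645411039673}
top shaker [173. 202.] 0.62 [0.547  0.1821 0.0523]
top pin_head [158. 192.] 0.43 [0.5642 0.2029 0.0941]
top cradle_top [200. 198.] 0.61 [0.5493 0.1129 0.0771]
top flask_neck [432. 137.] 0.7 [ 0.6812 -0.4249  0.0766]
top flask_neck [372. 225.] 0.59 [ 0.4795 -0.2724  0.0883]
top flask_neck [340. 296.] 0.55 [ 0.3247 -0.198   0.0772]
top flask_bulb [396. 296.] 0.91 [ 0.3204 -0.3234  0.0728]
top flask_bulb [371. 222.] 0.88 [ 0.4858 -0.2709  0.0854]
top flask_bulb [345. 297.] 0.81 [ 0.3269 -0.2005  0.1225]
top cork_ring [359. 228.] 0.69 [ 0.4747 -0.2507  0.0501]
top tray [338. 201.] 0.9 [ 0.5457 -0.2136  0.00
[... 649 characters left out ...]
k [238. 185.] 0.75 [ 0.3506 -0.2048  0.0546]
scene flask_bulb [194. 178.] 0.85 [ 0.333  -0.3298  0.059 ]
scene flask_bulb [238. 183.] 0.82 [ 0.3415 -0.2057  0.0568]
scene flask_bulb [196. 208.] 0.59 [ 0.4974 -0.277   0.0749]
scene cork_ring [197. 232.] 0.82 [ 0.5203 -0.2741  0.0182]
scene cork_ring [398. 226.] 0.29 [0.4636 0.2094 0.0376]
scene tray [230. 251.] 0.66 [ 0.5986 -0.1741  0.0314]
scene conical_mid [220. 253.] 0.95 [ 0.6184 -0.1913  0.0417]
scene conical_mid [197. 209.] 0.71 [ 0.5013 -0.2746  0.0736]
scene specimen_a_mid [251. 224.] 0.8 [ 0.4957 -0.144   0.036 ]
scene specimen_a_mid [222. 251.] 0.34 [ 0.6134 -0.1889  0.0422]
scene core_center [408. 284.] 0.89 [0.6852 0.2155 0.0534]
```

View pics/top0.png

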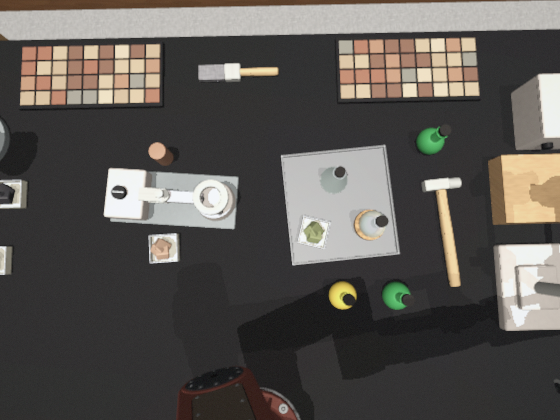

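View pics/scene0.png

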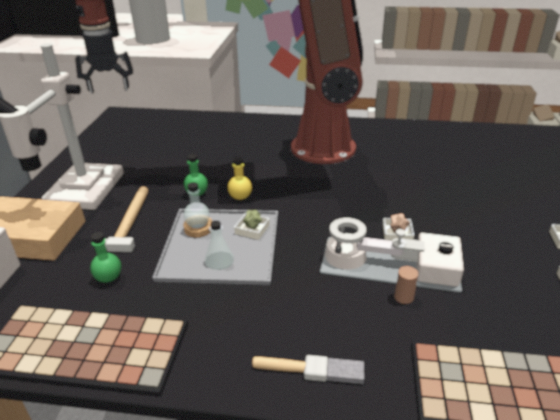

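The top view shows the shaker with its sprung ring at (212,198), fork and pin near (155,195) and housing at (125,193). The clear flask is in its cork ring at (372,225), with its stopper at (381,222). The green and yellow flasks are decoys.

Run:
```python
from h import *
np.set_printoptions(precision=4,suppress=True)
for c in ["top","scene"]:
    p=dict(np.load(c+"0.npz"));P=cloud(p)
    def sel(x0,x1,y0,y1,z0,z1):
        m=(P[...,0]>x0)&(P[...,0]<x1)&(P[...,1]>y0)&(P[...,1]<y1)&(P[...,2]>z0)&(P[...,2]<z1);return P[m]
    ring=sel(.48,.64,.02,.16,.08,.1);print(c,"ring",len(ring),ring.min(0),ring.max(0),cv2.minEnclosingCircle(ring[:,:2].astype(np.float32)))
    pin=sel(.48,.64,.15,.26,.078,.12);print("pin",len(pin),pin.mean(0),pin.min(0),pin.max(0))
    h=sel(.45,.68,.2,.36,.066,.08);print("house",len(h),cv2.minAreaRect(h[:,:2].astype(np.float32)))
    b=sel(.45,.68,.0,.36,.003,.02);print("base",len(b),cv2.minAreaRect(b[:,:2].astype(np.float32)))
    s=sel(.4,.56,-.35,-.2,.122,.15);print("stopper",len(s),s.mean(0) if len(s) else 0,s.min(0) if len(s) else 0,s.max(0) if len(s) else 0)
    k=sel(.4,.56,-.35,-.2,.018,.03);print("cork",len(k),cv2.minEnclosingCircle(k[:,:2].astype(np.float32)))
p=dict(np.load("top0.npz"))
a=cv2.resize(p["frame"][150:250,95:245],None,fx=5,fy=5,interpolation=2)[...,::-1]
b=cv2.resize(p["frame"][190:260,340:410],None,fx=5,fy=5,interpolation=2)[...,::-1]
a[:100]=a[:100]
cv2.imwrite("pics/crop.png",a);
```

```text
top ring 654 [0.5118 0.0496 0.0808] [0.5894 0.1268 0.0942] ((0.5505667924880981, 0.08831195533275604), 0.03997698053717613)
pin 65 [0.5599 0.2023 0.0965] [0.5516 0.1936 0.0904] [0.5701 0.2119 0.101 ]
house 590 ((0.6104851365089417, 0.25900593400001526), (0.13870279490947723, 0.11777520179748535), 0.03661907836794853)
base 4079 ((0.5649937391281128, 0.1800292730331421), (0.3593098521232605, 0.22987303137779236), 89.99433135986328)
stopper 132 [ 0.4843 -0.2814  0.1358] [ 0.4721 -0.2943  0.1235] [ 0.4974 -0.2698  0.1402]
cork 169 ((0.48400139808654785, -0.28185805678367615), 0.03699635714292526)
scene ring 504 [0.5104 0.0489 0.0801] [0.5937 0.1272 0.0909] ((0.5524538159370422, 0.08740759640932083), 0.042467426508665085)
pin 64 [0.5654 0.2028 0.0919] [0.5538 0.1933 0.0789] [0.5731 0.2129 0.0975]
house 351 ((0.6155210733413696, 0.2587728798389435), (0.11710834503173828, 0.12811656296253204), 89.94158172607422)
base 2160 ((0.5664458274841309, 0.1857353150844574), (0.23205924034118652, 0.3420082926750183), 3.5282533168792725)
stopper 94 [ 0.4897 -0.281   0.1313] [ 0.4732 -0.2936  0.1223] [ 0.5011 -0.2697  0.1367]
cork 195 ((0.48782438039779663, -0.28128618001937866), 0.038496166467666626)
```

View pics/crop.png

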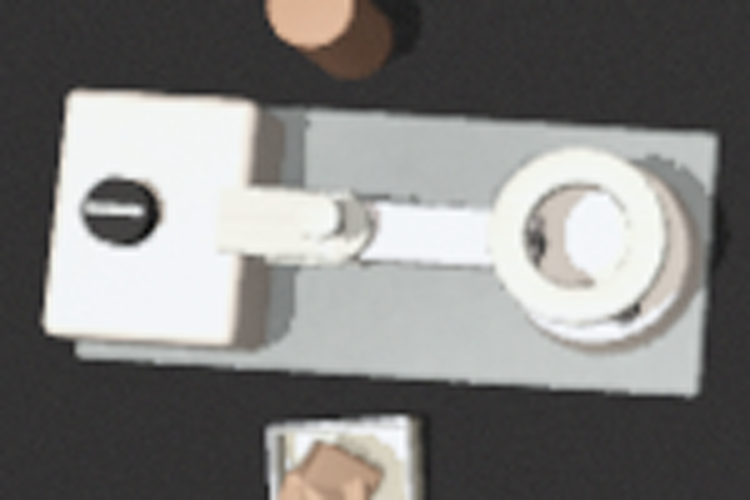

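jog_arm:
  increments:
    - [[-1,0.397,-0.427,0.02,0,0,0],[-1,0.397,-0.427,0.02,0,0,0],[-1,0.397,-0.427,0.02,0,0,0],[-1,0.397,-0.427,0.02,0,0,0],[-1,0.397,-0.427,0.02,0,0,0]]

```text
clock: 1.52
ee_pos: [0.2704, -0.4289, 0.2242]
eef_rot: [0.987, 0.16, 0.001, -0.002]
ft_force: [-1.2, -0.9, -0.6]
width: 0.0255
grasp_force: 0.0
```

jog_arm:
  increments:
    - [[-1,0.397,-0.427,0.02,0,0,0],[-1,0.397,-0.427,0.02,0,0,0],[-1,0.397,-0.427,0.02,0,0,0],[-1,0.397,-0.427,0.02,0,0,0],[-1,0.397,-0.427,0.02,0,0,0]]

```text
clock: 1.93
ee_pos: [0.3431, -0.2709, 0.2189]
eef_rot: [0.987, 0.161, 0.001, -0.001]
ft_force: [-0.0, 0.1, 0.5]
width: 0.0004
grasp_force: 0.0
```

jog_arm:
  increments:
    - [[-1,0.397,-0.427,0.02,0,0,0],[-1,0.397,-0.427,0.02,0,0,0],[-1,0.397,-0.427,0.02,0,0,0],[-1,0.397,-0.427,0.02,0,0,0],[-1,0.397,-0.427,0.02,0,0,0]]

```text
clock: 2.35
ee_pos: [0.4164, -0.1124, 0.2135]
eef_rot: [0.987, 0.161, 0.001, -0.001]
ft_force: [0.3, -0.2, -0.7]
width: -0.0001
grasp_force: 0.0
```

jog_arm:
  increments:
    - [[-1,0.397,-0.427,0.02,0,0,0],[-1,0.397,-0.427,0.02,0,0,0],[-1,0.397,-0.427,0.02,0,0,0],[-1,0.397,-0.427,0.02,0,0,0],[-1,0.397,-0.427,0.02,0,0,0]]

```text
clock: 2.77
ee_pos: [0.49, 0.0462, 0.2077]
eef_rot: [0.987, 0.161, 0.001, -0.001]
ft_force: [-0.2, -0.6, 0.2]
width: 0.0
grasp_force: 0.0
```

jog_arm:
  increments:
    - [[-1,0.397,-0.427,0.02,0,0,0],[-1,0.397,-0.427,0.02,0,0,0],[-1,0.397,-0.427,0.02,0,0,0],[-1,0.397,-0.427,0.02,0,0,0],[-1,0.397,-0.427,0.02,0,0,0]]

```text
clock: 3.18
ee_pos: [0.5632, 0.2051, 0.2012]
eef_rot: [0.987, 0.16, 0.001, -0.001]
ft_force: [0.6, -0.5, 0.3]
width: -0.0002
grasp_force: 0.0
```

Check from near with the wrist camera.

```bash
cat >> h.py <<'E'
np.set_printoptions(precision=4,suppress=True)
def shift(t):
    s=r.get_state();d=R.from_quat(s["eef_rot"]).inv().apply(np.array(t)-s["ee_pos"])
    print("pose",s["ee_pos"],s["clock"],"shares",d/.3,"norm",np.linalg.norm(d))
E
python3 - <<'E'
from h import *
p=r.read_camera("wrist");save(p,"w1");P=cloud(p)
for d in r.spot_in(p,"pin_head")[:2]: q=d["position"];print(q,d["confidence"],pt(p,*q))
for d in r.spot_in(p,"cradle_top")[:2]: q=d["position"];print(q,d["confidence"],pt(p,*q))
def sel(x0,x1,y0,y1,z0,z1):
    m=(P[...,0]>x0)&(P[...,0]<x1)&(P[...,1]>y0)&(P[...,1]<y1)&(P[...,2]>z0)&(P[...,2]<z1);return P[m]
pin=sel(.53,.59,.17,.235,.08,.115);print(len(pin),pin.mean(0),np.median(pin[:,2]),cv2.minEnclosingCircle(pin[:,:2].astype(np.float32)))
ring=sel(.48,.64,.02,.16,.08,.1);print(len(ring),cv2.minEnclosingCircle(ring[:,:2].astype(np.float32)) if len(ring) else 0)
shift([.5605,.2022,.115])
E
```

```text
[276.9, 203.7] 0.63 [0.5636 0.2014 0.095 ]
[400.0, 266.2] 0.53 [0.5301 0.0702 0.0519]
[395.4, 264.6] 0.59 [0.5306 0.0753 0.0528]
563 [0.5632 0.2032 0.0951] 0.09535841756469882 ((0.5622404217720032, 0.20281311869621277), 0.010075489059090614)
5214 ((0.5523616075515747, 0.08868668973445892), 0.04025939851999283)
pose [0.5609 0.2004 0.2008] 3.3333 shares [ 0.001  -0.0063  0.2861] norm 0.08584073918615487
```

View pics/w1.png

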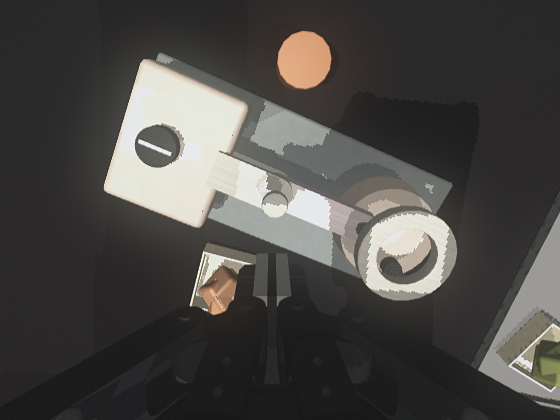

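The wrist view shows the pin head at (277,204), i.e. (0.562,0.203), with its top at z=0.095, and the ring at (407,250). I'll go above the pin and push it down.

jog_arm:
  increments:
    - [[-1,0.004,-0.007,0.15,0,0,0],[-1,0.004,-0.007,0.25,0,0,0],[-1,0.004,-0.007,0.3,0,0,0],[-1,0.004,-0.007,0.32,0,0,0],[-1,0.004,-0.007,0.335,0,0,0]]

```text
clock: 3.75
ee_pos: [0.5602, 0.2014, 0.0997]
eef_rot: [0.987, 0.158, -0.001, 0.0]
ft_force: [-0.1, -0.7, -0.1]
width: 0.0003
grasp_force: 0.0
```

jog_arm:
  increments:
    - [[-1,0,0,0.01,0,0,0],[-1,0,0,0.02,0,0,0],[-1,0,0,0.03,0,0,0],[-1,0,0,0.04,0,0,0],[-1,0,0,0.05,0,0,0]]

```text
clock: 4.17
ee_pos: [0.5627, 0.2034, 0.0876]
eef_rot: [0.987, 0.159, 0.002, 0.001]
ft_force: [0.5, -3.1, 4.6]
width: -0.0004
grasp_force: 2.4
```

jog_arm:
  increments:
    - [[-1,0,0,0.01,0,0,0],[-1,0,0,0.02,0,0,0],[-1,0,0,0.03,0,0,0],[-1,0,0,0.04,0,0,0],[-1,0,0,0.04,0,0,0]]

```text
clock: 4.58
ee_pos: [0.5623, 0.2041, 0.074]
eef_rot: [0.987, 0.159, 0.001, -0.0]
ft_force: [2.4, -2.5, 5.5]
width: 0.0
grasp_force: 2.8
```

jog_arm:
  increments:
    - [[-1,0,0,0.005,0,0,0],[-1,0,0,0.01,0,0,0],[-1,0,0,0.01,0,0,0]]

```text
clock: 4.83
ee_pos: [0.5624, 0.2041, 0.0739]
eef_rot: [0.987, 0.159, 0.001, 0.0]
ft_force: [-3.9, -3.9, 17.7]
width: 0.0004
grasp_force: 8.9
```

The hard stop shows at 0.074 with the force rising. I'll lift and check.

jog_arm:
  increments:
    - [[-1,0,0,-0.1,0,0,0],[-1,0,0,-0.2,0,0,0],[-1,0,0,-0.32,0,0,0],[-1,0,0,-0.43,0,0,0],[-1,0,0,-0.43,0,0,0]]

```text
clock: 5.25
ee_pos: [0.5648, 0.2059, 0.2069]
eef_rot: [0.987, 0.159, 0.006, -0.002]
ft_force: [1.6, -0.8, 2.0]
width: -0.0001
grasp_force: 0.0
```

Run:
```python
from h import *
p=r.read_camera("wrist");P=cloud(p)
def sel(x0,x1,y0,y1,z0,z1):
    m=(P[...,0]>x0)&(P[...,0]<x1)&(P[...,1]>y0)&(P[...,1]<y1)&(P[...,2]>z0)&(P[...,2]<z1);return P[m]
pin=sel(.548,.576,.189,.217,.06,.115);print(len(pin),np.percentile(pin[:,2],[5,50,80,95]))
m=pin[pin[:,2]>.0705];print(len(m),m.mean(0),cv2.minEnclosingCircle(m[:,:2].astype(np.float32)))
ring=sel(.48,.64,.02,.16,.08,.1);print(len(ring),ring[:,2].mean(),cv2.minEnclosingCircle(ring[:,:2].astype(np.float32)))
shift([.486,-.2815,.22])
```

```text
1018 [0.0651 0.067  0.0739 0.0746]
446 [0.5629 0.2031 0.0738] ((0.5622051954269409, 0.20289763808250427), 0.010075527243316174)
5017 0.08772706580090778 ((0.5522598624229431, 0.08876650035381317), 0.04037575051188469)
pose [0.5632 0.2054 0.2036] 5.3 shares [-0.7531  1.4603 -0.0621] norm 0.4932517763600918
```

Pin is home (head top at 0.0738). Next, the flask.

jog_arm:
  increments:
    - [[1,-0.251,0.487,-0.024,0,0,0],[1,-0.251,0.487,-0.024,0,0,0],[1,-0.251,0.487,-0.024,0,0,0],[1,-0.251,0.487,-0.024,0,0,0],[1,-0.251,0.487,-0.024,0,0,0]]

```text
clock: 5.72
ee_pos: [0.5328, 0.0364, 0.2042]
eef_rot: [0.988, 0.156, -0.003, 0.001]
ft_force: [0.1, 2.0, -0.4]
width: 0.0607
grasp_force: 0.0
```

jog_arm:
  increments:
    - [[1,-0.251,0.487,-0.024,0,0,0],[1,-0.251,0.487,-0.024,0,0,0],[1,-0.251,0.487,-0.024,0,0,0],[1,-0.251,0.487,-0.024,0,0,0],[1,-0.251,0.487,-0.024,0,0,0]]

```text
clock: 6.13
ee_pos: [0.5079, -0.1257, 0.2122]
eef_rot: [0.988, 0.156, -0.002, 0.0]
ft_force: [0.3, 0.5, 0.6]
width: 0.0856
grasp_force: 0.0
```

jog_arm:
  increments:
    - [[1,-0.251,0.487,-0.024,0,0,0],[1,-0.251,0.487,-0.024,0,0,0],[1,-0.251,0.487,-0.024,0,0,0],[1,-0.251,0.487,-0.024,0,0,0],[1,-0.251,0.487,-0.024,0,0,0]]

```text
clock: 6.55
ee_pos: [0.4827, -0.288, 0.2196]
eef_rot: [0.988, 0.156, -0.001, 0.0]
ft_force: [1.0, 0.1, 0.8]
width: 0.0851
grasp_force: 0.0
```

Run:
```python
from h import *
p=r.read_camera("wrist");save(p,"w2");P=cloud(p)
def sel(x0,x1,y0,y1,z0,z1):
    m=(P[...,0]>x0)&(P[...,0]<x1)&(P[...,1]>y0)&(P[...,1]<y1)&(P[...,2]>z0)&(P[...,2]<z1);return P[m]
s=sel(.45,.53,-.33,-.24,.125,.145);print(len(s),s.mean(0) if len(s) else 0)
if len(s): print(cv2.minEnclosingCircle(s[:,:2].astype(np.float32)), s.max(0))
k=sel(.43,.54,-.34,-.23,.018,.03);print(len(k),cv2.minEnclosingCircle(k[:,:2].astype(np.float32)) if len(k) else 0)
shift([.486,-.2815,.084])
```

```text
1203 [ 0.4869 -0.2827  0.1353]
((0.4856705963611603, -0.28328436613082886), 0.013331813737750053) [ 0.4988 -0.2703  0.138 ]
782 ((0.48642370104789734, -0.2827574908733368), 0.036788683384656906)
pose [ 0.4831 -0.2848  0.2192] 6.6 shares [ 0.0132 -0.0059  0.4507] norm 0.13527567545058844
```

View pics/w2.png

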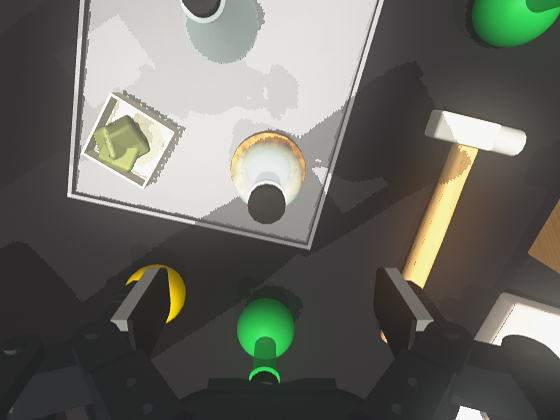

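The wrist view shows the clear flask in its ring with the stopper at (267,203), so its axis is at (0.486,-0.283). The fingers are clear of the neighbouring items. I'll descend and grip.

jog_arm:
  increments:
    - [[1,0.011,-0.003,0.12,0,0,0],[1,0.011,-0.003,0.24,0,0,0],[1,0.011,-0.003,0.36,0,0,0],[1,0.011,-0.003,0.45,0,0,0],[1,0.011,-0.003,0.45,0,0,0]]

```text
clock: 7.02
ee_pos: [0.4814, -0.2745, 0.0776]
eef_rot: [0.987, 0.159, -0.006, -0.007]
ft_force: [-1.0, 0.9, -0.4]
width: 0.0852
grasp_force: 0.0
```

jog_arm:
  increments:
    - [[-0.3,0,0,0,0,0,0],[-0.3,0,0,0,0,0,0],[-0.3,0,0,0,0,0,0],[-0.3,0,0,0,0,0,0],[-0.3,0,0,0,0,0,0]]
  squeeze: 50

```text
clock: 7.43
ee_pos: [0.4883, -0.2822, 0.0886]
eef_rot: [0.987, 0.159, 0.001, 0.001]
ft_force: [-0.0, 0.2, 0.2]
width: 0.0301
grasp_force: 0.0
```

jog_arm:
  increments:
    - [[-1,0,0,0,0,0,0],[-1,0,0,0,0,0,0],[-1,0,0,0,0,0,0],[-1,0,0,0,0,0,0],[-1,0,0,0,0,0,0]]
  squeeze: 50

```text
clock: 7.85
ee_pos: [0.4882, -0.2824, 0.0885]
eef_rot: [0.987, 0.159, 0.001, 0.001]
ft_force: [0.1, 0.6, 6.4]
width: 0.0252
grasp_force: 48.7
```

The width is 25 mm rather than 22 mm, so I'll look.

Run:
```python
from h import *
p=r.read_camera("scene");a=cv2.resize(p["frame"][130:280,130:290],None,fx=4,fy=4,interpolation=2)[...,::-1]
cv2.imwrite("pics/s2.png",a);P=cloud(p)
print(r.get_state())
```

```text
{'clock': 7.9, 'joint_positions': array([-0.649 ,  0.2522,  1.8635,  0.0004,  1.0225,  0.6031]), 'qvel': array([-0.0008, -0.0018,  0.0003,  0.0009,  0.0028,  0.0004]), 'tau': array([ -0.2372, -33.3019, -23.4748,  -0.0993,  -0.1992,   0.0015]), 'ee_pos': array([ 0.4881, -0.2824,  0.0885]), 'eef_rot': array([0.9874, 0.1585, 0.0013, 0.0011]), 'ft_force': array([0.3393, 0.4978, 5.2746]), 'torque': array([0.1156, 0.0598, 0.0125]), 'grasp_force': 48.65138627121269, 'width': 0.025593171817472858}
```

View pics/s2.png

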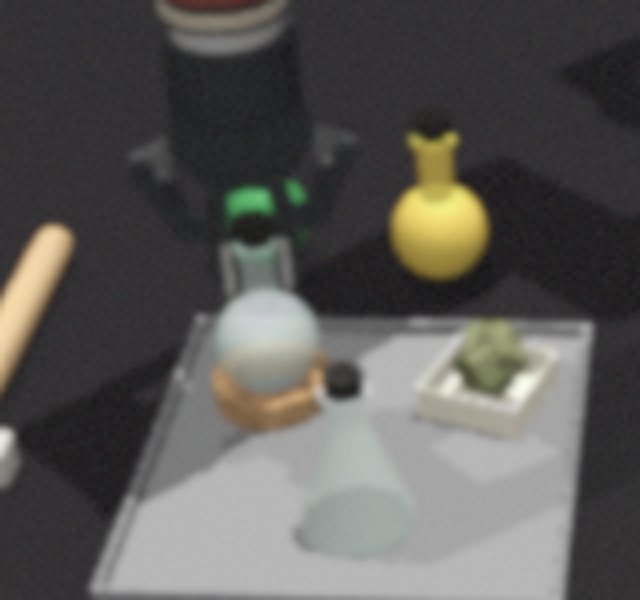

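The pads grip the neck, but their upper edges reach the lip. I'll open slightly, go 6 mm lower and regrip.

jog_arm:
  increments:
    - [[0.2,0,0,0,0,0,0],[0.2,0,0,0,0,0,0],[0.2,-0.004,0,0.01,0,0,0],[0.2,-0.004,0,0.02,0,0,0],[0.2,-0.004,0,0.02,0,0,0]]

```text
clock: 8.32
ee_pos: [0.4847, -0.2811, 0.079]
eef_rot: [0.987, 0.159, -0.001, -0.001]
ft_force: [-0.3, 0.8, 0.1]
width: 0.0512
grasp_force: 0.0
```

jog_arm:
  increments:
    - [[0.2,0,0,0,0,0,0],[0.2,0,0,0,0,0,0]]

```text
clock: 8.48
ee_pos: [0.4855, -0.2816, 0.08]
eef_rot: [0.987, 0.159, -0.0, -0.0]
ft_force: [-0.0, 0.4, 0.4]
width: 0.0511
grasp_force: 0.0
```

jog_arm:
  increments:
    - [[-1,0,0.002,-0.004,0,0,0],[-1,0,0.002,-0.004,0,0,0],[-1,0,0.002,-0.004,0,0,0],[-1,0,0.002,-0.004,0,0,0],[-1,0,0.002,-0.004,0,0,0]]
  squeeze: 50

```text
clock: 8.9
ee_pos: [0.4862, -0.2826, 0.082]
eef_rot: [0.987, 0.159, 0.0, 0.0]
ft_force: [-0.1, -0.9, 1.2]
width: 0.0251
grasp_force: 48.8
```

jog_arm:
  increments:
    - [[-1,0,0,0,0,0,0],[-1,0,0,0,0,0,0],[-1,0,0,0,0,0,0]]
  squeeze: 50

```text
clock: 9.15
ee_pos: [0.4862, -0.2826, 0.082]
eef_rot: [0.987, 0.159, 0.0, 0.0]
ft_force: [0.5, -0.4, 2.0]
width: 0.0248
grasp_force: 48.8
```

jog_arm:
  increments:
    - [[-1,0,0,-0.05,0,0,0],[-1,0,0,-0.12,0,0,0],[-1,0,0,-0.2,0,0,0],[-1,0,0,-0.28,0,0,0],[-1,0,0,-0.36,0,0,0]]

```text
clock: 9.57
ee_pos: [0.4849, -0.2816, 0.1893]
eef_rot: [0.987, 0.159, -0.001, -0.001]
ft_force: [0.5, -1.4, -1.6]
width: 0.0252
grasp_force: 49.4
```

jog_arm:
  increments:
    - [[-1,0,0,-0.05,0,0,0],[-1,0,0,-0.08,0,0,0],[-1,0,0,-0.08,0,0,0],[-1,0,0,-0.08,0,0,0]]

```text
clock: 9.9
ee_pos: [0.4855, -0.2821, 0.2128]
eef_rot: [0.987, 0.159, -0.0, -0.0]
ft_force: [-0.8, -0.1, -1.3]
width: 0.0251
grasp_force: 49.4
```

Run:
```python
from h import *
s=r.get_state();print(s["ft_force"],s["width"],s["grasp_force"])
shift([.5515,.0885,.21])
```

```text
[-0.768  -0.131  -1.2702] 0.025088487700123393 49.407745599746704
pose [ 0.4855 -0.2821  0.2128] 9.9 shares [ 0.596 -1.104  0.01 ] norm 0.37640359665602324
```

jog_arm:
  increments:
    - [[-1,0.03,-0.055,0,0,0,0],[-1,0.075,-0.14,0,0,0,0],[-1,0.125,-0.23,0,0,0,0],[-1,0.175,-0.325,0,0,0,0],[-1,0.23,-0.425,0,0,0,0]]

```text
clock: 10.32
ee_pos: [0.5099, -0.1381, 0.2108]
eef_rot: [0.987, 0.158, -0.002, -0.001]
ft_force: [1.0, 0.2, -1.8]
width: 0.0252
grasp_force: 49.4
```

jog_arm:
  increments:
    - [[-1,0.055,-0.1,0,0,0,0],[-1,0.11,-0.2,0,0,0,0],[-1,0.16,-0.3,0,0,0,0],[-1,0.21,-0.39,0,0,0,0],[-1,0.255,-0.475,0,0,0,0]]

```text
clock: 10.73
ee_pos: [0.5379, 0.0217, 0.2109]
eef_rot: [0.987, 0.159, -0.002, -0.001]
ft_force: [0.0, -0.4, -2.1]
width: 0.0251
grasp_force: 49.4
```

jog_arm:
  increments:
    - [[-1,0.04,-0.075,0,0,0,0],[-1,0.075,-0.14,0,0,0,0],[-1,0.1,-0.185,0,0,0,0],[-1,0.111,-0.204,0,0,0,0],[-1,0.111,-0.204,0,0,0,0]]

```text
clock: 11.15
ee_pos: [0.5507, 0.0893, 0.2114]
eef_rot: [0.987, 0.16, -0.002, -0.0]
ft_force: [-0.2, -0.0, -1.5]
width: 0.025
grasp_force: 49.5
```

Run:
```python
from h import *
s=r.get_state();print(s["eef_rot"],s["ft_force"])
p=r.read_camera("top");P=cloud(p)
def sel(x0,x1,y0,y1,z0,z1):
    m=(P[...,0]>x0)&(P[...,0]<x1)&(P[...,1]>y0)&(P[...,1]<y1)&(P[...,2]>z0)&(P[...,2]<z1);return P[m]
p=r.read_camera("scene");P=cloud(p)
a=cv2.resize(p["frame"][130:290,270:450],None,fx=4,fy=4,interpolation=2)[...,::-1];cv2.imwrite("pics/s3.png",a)
b=sel(.5,.6,.03,.15,.14,.205);print(len(b))
from scipy.optimize import least_squares
g=least_squares(lambda c:np.linalg.norm(b-c,axis=1)-.032,[.55,.0885,.178],loss="soft_l1",f_scale=.002);print("bulb",g.x,np.abs(g.fun).mean())
shift([.5515,.0885,.166])
```

```text
[ 0.9871  0.1598 -0.0018 -0.0003] [-0.1884 -0.0441 -1.4718]
632
bulb [0.5495 0.0882 0.1754] 0.0010108634445161661
pose [0.551  0.0876 0.2122] 11.25 shares [ 0.0029 -0.0023  0.1539] norm 0.04617486491140078
```

View pics/s3.png

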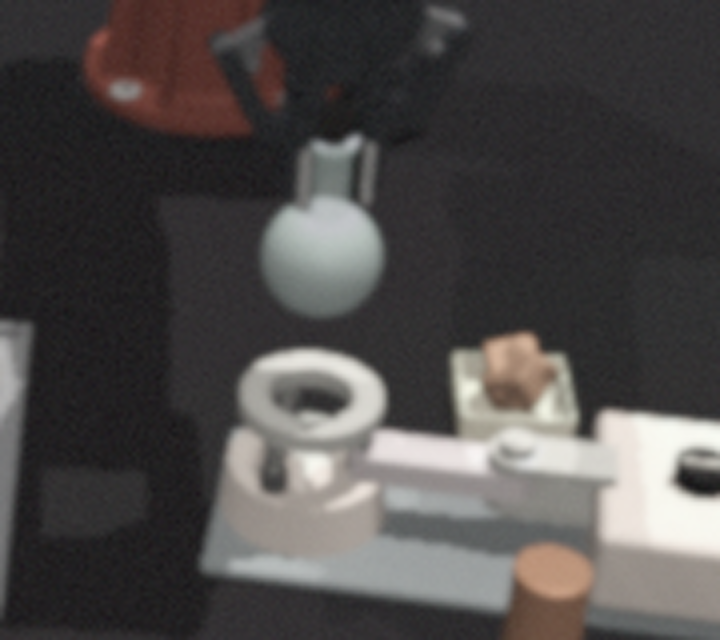

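The scene crop shows the flask upright in the gripper at (322,255), straight above the ring at (313,395), and the pin flush on the fork at (515,447). I'll lower it.

jog_arm:
  increments:
    - [[-1,0.005,-0.001,0.06,0,0,0],[-1,0.005,-0.001,0.12,0,0,0],[-1,0.005,-0.001,0.17,0,0,0],[-1,0.005,-0.001,0.2,0,0,0],[-1,0.005,-0.001,0.2,0,0,0]]

```text
clock: 11.67
ee_pos: [0.5509, 0.0877, 0.1506]
eef_rot: [0.987, 0.158, -0.003, -0.0]
ft_force: [-0.6, 0.8, -1.6]
width: 0.0249
grasp_force: 49.5
```

jog_arm:
  increments:
    - [[-1,0,0,0.005,0,0,0],[-1,0,0,0.01,0,0,0],[-1,0,0,0.015,0,0,0],[-1,0,0,0.02,0,0,0],[-1,0,0,0.025,0,0,0]]

```text
clock: 12.08
ee_pos: [0.5538, 0.089, 0.1469]
eef_rot: [0.987, 0.159, 0.001, 0.0]
ft_force: [-0.1, -1.1, -0.7]
width: 0.0253
grasp_force: 49.5
```

jog_arm:
  increments:
    - [[-1,0,0,0.005,0,0,0],[-1,0,0,0.01,0,0,0],[-1,0,0,0.015,0,0,0],[-1,0,0,0.015,0,0,0],[-1,0,0,0.015,0,0,0]]

```text
clock: 12.5
ee_pos: [0.5538, 0.089, 0.1424]
eef_rot: [0.987, 0.159, 0.001, 0.0]
ft_force: [-1.1, 0.5, 3.7]
width: 0.0253
grasp_force: 48.9
```

jog_arm:
  increments:
    - [[-1,-0.003,0,0.008,0,0,0],[-1,-0.003,0,0.015,0,0,0],[-1,-0.003,0,0.022,0,0,0],[-1,-0.003,0,0.03,0,0,0],[-1,-0.003,0,0.03,0,0,0]]

```text
clock: 12.92
ee_pos: [0.5533, 0.0887, 0.1341]
eef_rot: [0.987, 0.159, 0.001, 0.0]
ft_force: [-3.5, -0.2, 9.8]
width: 0.0253
grasp_force: 48.4
```

```bash
cat > ring.py <<'E'
from h import *
for c in ["scene","wrist"]:
    p=r.read_camera(c);P=cloud(p);q=P.reshape(-1,3);d=np.hypot(q[:,0]-.552,q[:,1]-.0885)
    m=(d>.034)&(d<.039)&(q[:,2]>.06)&(q[:,2]<.1);z=q[m,2]
    print(c,m.sum(),"ring top",np.percentile(z,[50,75,90]) if m.sum() else 0)
    if c=="scene":
        b=q[(d<.034)&(q[:,2]>.092)&(q[:,2]<.13)]
        from scipy.optimize import least_squares
        g=least_squares(lambda k:np.linalg.norm(b-k,axis=1)-.032,[.55,.0885,.1],loss="soft_l1",f_scale=.002);print("bulb",g.x,np.abs(g.fun).mean())
s=r.get_state();print(s["clock"],s["ee_pos"],s["ft_force"],s["torque"],s["eef_rot"])
E
python3 ring.py
```

```text
scene 143 ring top [0.076  0.0771 0.0782]
bulb [0.5525 0.0889 0.0979] 0.001133846845384579
wrist 1782 ring top [0.0783 0.0787 0.0791]
13.0167 [0.5535 0.0888 0.1345] [-1.9819  0.4344 10.4445] [ 0.0493  0.3888 -0.0226] [0.9873 0.1587 0.0012 0.0001]
```

jog_arm:
  increments:
    - [[-1,-0.002,0,0.006,0,0,0],[-1,-0.002,0,0.012,0,0,0],[-1,-0.002,0,0.018,0,0,0],[-1,-0.002,0,0.018,0,0,0],[-1,-0.002,0,0.018,0,0,0]]

```text
clock: 13.43
ee_pos: [0.5535, 0.0887, 0.13]
eef_rot: [0.987, 0.159, 0.002, 0.0]
ft_force: [-3.7, 0.5, 12.6]
width: 0.0252
grasp_force: 48.2
```

```bash
python3 ring.py
```

```text
scene 141 ring top [0.0726 0.0738 0.0752]
bulb [0.5524 0.0889 0.094 ] 0.0012985505949649537
wrist 1796 ring top [0.0742 0.0746 0.075 ]
13.5333 [0.5536 0.0887 0.1301] [-3.8126 -0.5636 12.0452] [ 0.0608  0.4257 -0.015 ] [0.9873 0.1588 0.002  0.0001]
```

jog_arm:
  increments:
    - [[-1,-0.001,0,0.004,0,0,0],[-1,-0.001,0,0.008,0,0,0],[-1,-0.001,0,0.008,0,0,0],[-1,-0.001,0,0.008,0,0,0]]

```text
clock: 13.87
ee_pos: [0.5535, 0.0886, 0.128]
eef_rot: [0.987, 0.159, 0.002, 0.0]
ft_force: [-3.4, 0.8, 14.0]
width: 0.025
grasp_force: 48.1
```

```bash
python3 ring.py
```

```text
scene 140 ring top [0.0707 0.0716 0.0728]
bulb [0.552  0.0889 0.0926] 0.0014178294248892345
wrist 1770 ring top [0.0722 0.0727 0.0731]
13.9667 [0.5536 0.0886 0.1281] [-3.3472  0.1903 12.2892] [0.0779 0.4494 0.0662] [0.9873 0.1588 0.0023 0.0002]
```

jog_arm:
  increments:
    - [[-1,0,0,0.002,0,0,0],[-1,0,0,0.004,0,0,0],[-1,0,0,0.004,0,0,0],[-1,0,0,0.004,0,0,0],[-1,0,0,0.004,0,0,0]]

```text
clock: 14.38
ee_pos: [0.5537, 0.0886, 0.1271]
eef_rot: [0.987, 0.159, 0.002, 0.0]
ft_force: [-2.9, 0.2, 13.6]
width: 0.0254
grasp_force: 48.1
```

```bash
python3 ring.py
python3 - <<'E'
from h import *
p=r.read_camera("scene")
cv2.imwrite("pics/s4.png",cv2.resize(p["frame"][130:290,270:450],None,fx=4,fy=4,interpolation=2)[...,::-1])
E
```

```text
scene 141 ring top [0.0699 0.0711 0.0724]
bulb [0.5522 0.089  0.0917] 0.0014949753936986214
wrist 1782 ring top [0.0713 0.0717 0.0721]
14.4833 [0.5537 0.0887 0.1271] [-2.8357 -0.5351 13.9984] [0.048  0.506  0.0097] [0.9873 0.1587 0.0024 0.0001]
```

View pics/s4.png

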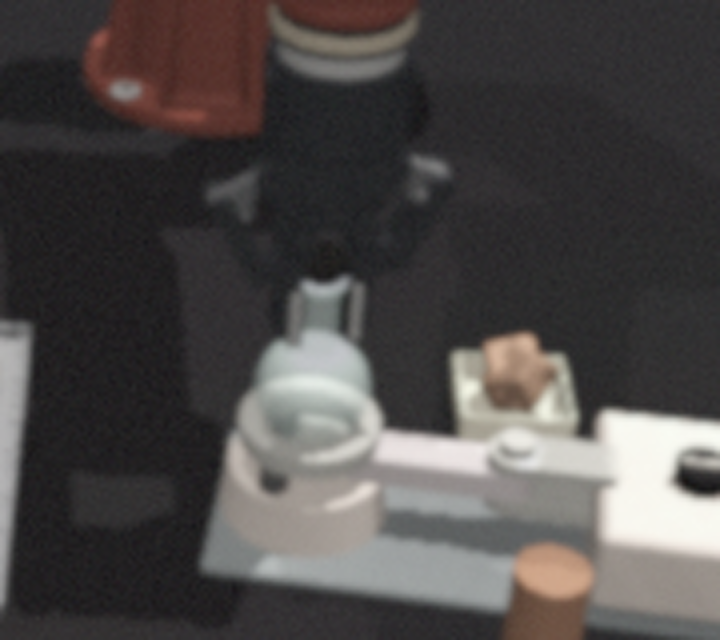

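The flask sits upright in the ring at (313,400), pressed about 17 mm and still gripped. The pin is home and the bystanders haven't moved. I'll hand in.

```bash
python3 -c "
from plant import r
print(r.hand_in())"
```

```text
the job is handed in; nothing more can be done
None
```

The job is handed in: the hinge pin is fully home, and the flask is upright in the sprung ring, gripped by the neck and held about 16–18 mm down out of 18 mm.

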